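# Nest the middle tapered sleeve loosely in the sprung holder

### The arm

A 6-joint arm with a two-finger parallel gripper is mounted at the origin on the work surface. World frame = base frame: x ahead of the robot, y to its left, z up, the work surface at z = 0. Lengths are in m, angles in degrees, forces in N, time in s.
With the tool pointing down it reaches from about 0.275 to 0.85 m from the base axis. Payload 5.2 kg.
Tool frame: the origin (TCP) lies at the very end of the fingers, on their centre line; the grasp point (between the pads) lies robot.grasp_offset behind it (robot.grasp_offset is the distance from the TCP to the grasp point, in m); y points along the fingers, z is the direction in which the jaws open and shut, and the axes are right-handed (so a half turn about y gives the same grasp; the last joint's range is limited). The gripper opens to 85 mm and grips with 20 to 120 N. Pads are 22 mm wide; open, the fingers measure 114 mm over their backs; the gripper's body (76 mm by 85 mm) begins 54 mm behind the grasp point. The pads swing forward as they close: fully open they stand 13 mm farther back than shut.
Start: joints at [56.219, 14.817, 87.949, -0, 77.235, -11.62], TCP at [0.207, 0.509, 0.231] pointing down, gripper open.
Joint ranges: [-179.93, 179.93], [-52.35, 119.4], [10.71, 147.94], [-69.91, 249.91], [12.55, 155.21], [-178.61, 178.61]. Speed limits (degrees/s): [147.25, 147.25, 180, 180, 180, 180].

### API

Orientations are given as [roll, pitch, yaw] about the fixed x, y, z axes, in that order (R = Rz(yaw) Ry(pitch) Rx(roll)).
In Python, from workcell import monitor, grab_frame, robot, models gives the robot as it stands. The module is installed in compiled form; this text tells all that it offers.
- The arm moves only by the shell command python3 -m creep 'ROWS' [OPENING] [FORCE]. ROWS is JSON, a list of rows, each a list of 4 numbers: the shift along the tool's x, y, z in mm, then the turn about the tool's y in degrees. A call has 1 to 12 rows; each row is the pose to reach, as a shift and turn from the pose measured when the call began, along the tool's axes at that moment; what a row does not reach only later rows make up. A row lasts 1/10 s, in which the tool goes at most 50 mm and 8.59 degrees, less where a joint would pass 70% of its speed; a pose out of reach is approached as far as the arm can. A call with a gripper value outside its range is refused whole. OPENING is the gripper command: -1 is shut, 1 is fully open, values between are in proportion, set as the call begins (- or left out, the last holds). The fingers move at their own pace and stop on an object; FORCE is the grip in N (left out, the last holds). Time passes only in rows, so rows that repeat a pose let the fingers close. It gives the time, the measured TCP pose, the force and the opening at its end, in the units of the state.
- monitor.read_state(): the state, without advancing time (a new reading comes with each control period).
- grab_frame(name): name is "side" or "top" or "wrist"; returns a dict with "pixels" (384x512x3 uint8, red, green, blue), "depth" (384x512 float32, m along the optical axis (not along the pixel's ray), 0 where there is no reading), "fx", "fy", "cx", "cy" (pixels), "eye" and "orientation" of the camera in the world. Camera axes: x right, y down, z forward; pixel columns grow to the right and rows downward; lengths in m; the calibration is good to about 2 mm. A picture is of the moment at which its call begins.
- robot.close_job(): hands the job in, once; it reports no verdict.
Trained networks look in the newest picture that a camera, given by its name, has taken for a name from the list of things; names that differ only in an ending like _2 or _b are one class to them, and where a whole thing is asked for, a point or a joint stands for the part that bears it (a point fixed in the world has none). Each returns a list of dicts, best first, with "confidence" (0 to 1); they miss things now and then, are a little off and sometimes report something else, mostly with a low value. They report only what shows in the picture. A call takes as long as a camera call.
- models.find_in(target, camera): "point" ([x, y, z] in m, in world coordinates, good to about 4 mm: the middle of the surface that is visible of it).
- models.landmark_of(target, camera): "point" ([x, y, z] in m, in world coordinates, good to about 4 mm: a listed point, or the origin of a listed thing).
The state is a dict: "clock": time; "q": joint angles; "dq": joint speeds; "joint_efforts": joint torques, N m; "position": TCP position; "tool_rot": TCP orientation; "contact_force": force on the tool from outside, world axes, zero at the start; "ft_torque": the same for the moment, N m; "width": opening from 0.0 (shut) to 1.0 (fully open).
Only numpy, scipy, OpenCV 4.12 (cv2) and the standard library are available. Lean on these libraries where they do the work, as an engineer would, in place of code of your own. Each camera call takes 0.05 s, during which the arm holds its last target. There are 200 camera calls.

### The job

Three loose tapered steel sleeves stand on the sweet-maker's table. Pick up the middle-sized one and set it, narrow end down, into the tapered holder in the wooden stand: lower it gently until it just rests there, upright, and let go without pushing it down, because pressed or dropped in, the two tapers jam. Leave the small and the large sleeve standing where they are.

Things in the scene. Friction and masses are not known exactly. Their poses are not given: they have to be found in the camera images.
- middle_sleeve_center (a point): Centre (half-way up) of the middle loose sleeve: hollow stainless steel, upright, 105 mm tall, about 140 g: a cone from 38 mm outside diameter at the foot to 56 mm at 65 mm height, then a straight collar 56 mm across and 40 mm tall to the open top. Origin 52.5 mm above its foot; z up its axis. Grip it across the collar, whose middle is 32.5 mm above this point.
- holder_mouth (a point): Centre of the rim of the holder, a steel tapered sleeve on a spring in a fixed 120 mm square wooden stand. The rim, its highest part, is 100 mm above the table; bore 68 mm at the rim, 49 mm 10 mm lower, then tapering like the sleeve. At rest the sleeve's centre is about 2.5 mm above this point (foot 50 mm below). Pushes over 5.5 N sink the holder; 7 mm down (8 N) is jammed. z up.
- small_sleeve_center (a point): Centre (half-way up) of the small loose sleeve, the same shape: 75 mm tall, foot 28 mm, collar 40 mm in diameter. Origin 37.5 mm above its foot. Would fall through the throat; leave it alone.
- large_sleeve_center (a point): Centre (half-way up) of the large loose sleeve, the same shape: 125 mm tall, foot 54 mm, collar 72 mm in diameter. Origin 62.5 mm above its foot. Too wide for the holder; leave it alone.

How it is judged (in metres and radians):
At the end, for the whole second after the job is handed in: The middle sleeve stands upright (within 10 degrees) and centred (within 12 mm) in the holder, its centre between 12 mm below and 16 mm above the holder's mouth, let go and still; the holder is up (within 5 mm of its starting height) (horizontal distance between middle_sleeve_center and holder_mouth below 0.012 m and z of middle_sleeve_center in the frame of holder_mouth between -0.012 and 0.016 m and angle between middle_sleeve_center's own z axis and vertical below 0.17 rad and distance of holder_mouth from where it was at the start of the episode below 0.005 m); the robot touches nothing.
It fails at once if the middle sleeve is dropped or driven fast (over 0.6 m/s, a fall of about 20 mm) into the holder (horizontal distance between middle_sleeve_center and holder_mouth below 0.03 m and z of middle_sleeve_center in the frame of holder_mouth below 0.05 m and linear speed of middle_sleeve above 0.6 m/s).
It fails at once if the holder is pushed 7 mm or more down (the tapers jam) (distance of holder_mouth from where it was at the start of the episode above 0.007 m).
It fails at once if the small sleeve is moved more than 40 mm or tipped over (20 degrees) (distance of small_sleeve_center from where it was at the start of the episode above 0.04 m or angle between small_sleeve_center's own z axis and vertical above 0.35 rad).
It fails at once if the large sleeve is moved more than 40 mm or tipped over (20 degrees) (distance of large_sleeve_center from where it was at the start of the episode above 0.04 m or angle between large_sleeve_center's own z axis and vertical above 0.35 rad).
It also fails if it takes over 40 s, if anything falls off the work surface, if the arm or the gripper's body presses on something with over 40 N, if the wrist force passes 120 N, or if a joint passes its speed limit or range.

## Working session

There is one attempt and no reset: what is moved stays moved. The work goes in short steps, Python scripts to look and compute and a shell command to move; the robot and the scene stay as the last step left them, time stands still between calls to the robot, and variables do not carry over. Pictures are saved under pics/ and viewed, about 8 in all and at most 12, crops included, and the job is handed in when it is done.

```bash
mkdir -p pics
cat > h.py <<'E'
from workcell import monitor, grab_frame, robot, models
import numpy as np, cv2
from scipy.spatial.transform import Rotation as R
np.set_printoptions(precision=4,suppress=True)
def snap(c,fn=None):
    f=grab_frame(c)
    if fn: cv2.imwrite('pics/'+fn,f['pixels'][:,:,::-1])
    return f
def cloud(f):
    v,u=np.mgrid[:384,:512]; d=f['depth']
    p=np.stack([(u-f['cx'])/f['fx']*d,(v-f['cy'])/f['fy']*d,d],-1)
    o=np.array(f['orientation'])
    Rm=o if o.shape==(3,3) else (R.from_quat(o) if o.size==4 else R.from_euler('xyz',o,degrees=True)).as_matrix()
    P=p@Rm.T+np.array(f['eye']); P[d==0]=np.nan
    return P
def tool():
    s=monitor.read_state(); return np.array(s['position']),R.from_euler('xyz',s['tool_rot'],degrees=True),s
E
python3 - <<'E'
from h import *
print(monitor.read_state(), robot.grasp_offset)
f=snap('top','top0.png'); print(f['eye'],f['orientation'],f['fx'])
g=snap('side','side0.png'); print(g['eye'],g['orientation'])
cv2.imwrite('pics/both0.png',cv2.resize(np.hstack([f['pixels'],g['pixels']]),(800,300))[:,:,::-1])
for n in ['middle_sleeve_center','holder_mouth','small_sleeve_center','large_sleeve_center']:
    for c in ['top','side']:
        print(n,c,[(np.round(d['point'],4).tolist(),round(d['confidence'],2)) for d in models.landmark_of(n,c)][:3])
E
```

```text
{'clock': 0.0, 'q': array([ 56.2153,  14.8574,  88.0123,  -0.0014,  77.2346, -11.6226]), 'dq': array([ 0.0533,  0.0218, -0.0558,  0.0133, -0.0032,  0.0624]), 'joint_efforts': array([ -0.0016, -44.6034, -29.0569,  -0.0004,   0.0119,   0.    ]), 'position': array([0.2072, 0.5089, 0.2305]), 'tool_rot': array([-90.1025,   0.0197, -22.1618]), 'contact_force': array([0.0666, 0.3417, 0.2154]), 'ft_torque': array([-0.0328, -0.0062,  0.0052]), 'width': 0.9995643837205338} 0.0187
[0.359  0.0052 0.9364] [-168.2338   -0.1749  -89.407 ] 427.76211650325246
[ 0.2669 -0.5581  0.6829] [-133.7395    0.9039  -26.3419]
middle_sleeve_center top [([0.6448, -0.2195, 0.0484], 0.78)]
middle_sleeve_center side [([0.6451, -0.2173, 0.0512], 0.98)]
holder_mouth top [([0.5826, 0.2679, 0.0994], 0.94)]
holder_mouth side [([0.5829, 0.2643, 0.099], 0.59)]
small_sleeve_center top [([0.5045, -0.0511, 0.0391], 0.67)]
small_sleeve_center side [([0.5045, -0.0496, 0.0344], 0.9)]
large_sleeve_center top [([0.471, -0.264, 0.0665], 0.66), ([0.5836, 0.2707, 0.1007], 0.42)]
large_sleeve_center side [([0.4714, -0.2665, 0.0604], 0.94), ([0.6433, -0.2171, 0.054], 0.73), ([0.5031, -0.0497, 0.0337], 0.62)]
```

View pics/both0.png

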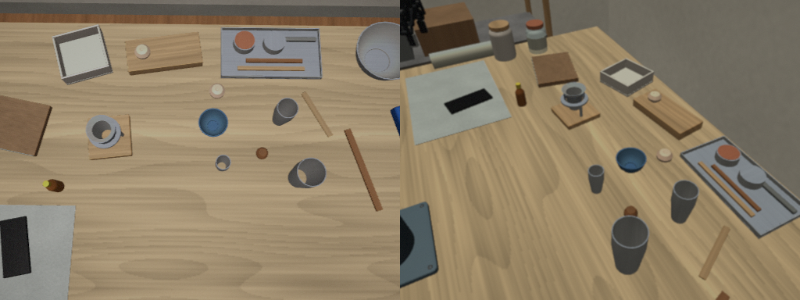

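Run:
```python
from h import *
for c in ['top','side']:
    P=cloud(snap(c))
    for n,xy,h in [('mid',(.645,-.218),.105),('hold',(.583,.266),.1),('small',(.5045,-.05),.075),('large',(.471,-.265),.125)]:
        m=(np.hypot(P[...,0]-xy[0],P[...,1]-xy[1])<.05)&(abs(P[...,2]-h)<.006)
        q=P[m]
        if len(q)>5:
            (a,b),r=cv2.minEnclosingCircle((q[:,:2]*1000).astype(np.float32)); print(c,n,len(q),'circle',a,b,'d',2*r,'z',np.median(q[:,2]),'box',q.min(0),q.max(0))
p,T,s=tool(); print(T.as_matrix())
```

```text
top mid 144 circle 642.422119140625 -217.21701049804688 d 57.66242599487305 z 0.1047825331036526 box [ 0.6145 -0.2459  0.099 ] [ 0.6703 -0.1896  0.1098]
top hold 488 circle 582.45166015625 268.42376708984375 d 76.8873062133789 z 0.09789959398259201 box [0.5452 0.2306 0.094 ] [0.6199 0.3068 0.1044]
top small 71 circle 502.73040771484375 -51.054779052734375 d 40.448890686035156 z 0.07513704235418406 box [ 0.4828 -0.0697  0.0693] [ 0.5214 -0.0309  0.0792]
top large 202 circle 472.4523620605469 -263.7554931640625 d 73.25133514404297 z 0.12493399231395935 box [ 0.4371 -0.3001  0.1191] [ 0.5067 -0.2277  0.1289]
side mid 226 circle 642.2430419921875 -220.40771484375 d 58.624515533447266 z 0.10346159855361842 box [ 0.6141 -0.2482  0.099 ] [ 0.6712 -0.1923  0.1073]
side hold 177 circle 582.830078125 264.40411376953125 d 79.33325958251953 z 0.09772154628495544 box [0.544  0.2259 0.0941] [0.6195 0.3032 0.1015]
side small 130 circle 502.1437683105469 -54.479000091552734 d 41.24534606933594 z 0.07306253014981007 box [ 0.4825 -0.0745  0.069 ] [ 0.5222 -0.0345  0.0766]
side large 370 circle 471.14080810546875 -266.87823486328125 d 74.00992584228516 z 0.12388496306135283 box [ 0.4358 -0.3028  0.119 ] [ 0.5075 -0.2316  0.1275]
[[ 0.9261 -0.      0.3772]
 [-0.3772 -0.0001  0.9261]
 [ 0.     -1.     -0.0001]]
```

The networks and depth agree: the rim heights and diameters match the given sizes. In the left picture the middle sleeve is at about (285,112), the holder at (103,131), the small sleeve at (222,163) and the large one at (308,173). I'm moving over the middle sleeve.

```bash
python3 -m creep '[[20,0,-15],[55,0,-41],[91,0,-68],[127,0,-95],[163,0,-122],[199,0,-149],[235,0,-176],[271,0,-203],[307,0,-230],[339,0,-255]]' 1 30 2>&1 | tail -3
```

```text
$[0]: bad value
```

```bash
python3 -m creep '[[20,0,-15,0],[55,0,-41,0],[91,0,-68,0],[127,0,-95,0],[163,0,-122,0],[199,0,-149,0],[235,0,-176,0],[271,0,-203,0],[307,0,-230,0],[339,0,-255,0]]' 1 30 2>&1 | tail -3; python3 -m creep '[[20,0,-15,0],[55,0,-41,0],[91,0,-68,0],[127,0,-95,0],[163,0,-122,0],[199,0,-149,0],[235,0,-176,0],[271,0,-203,0],[300,0,-226,0],[320,0,-240,0],[320,0,-240,0]]' 2>&1 | tail -3
```

```text
tool_rot: [-90.0, -0.1, -22.2]
contact_force: [0.9, 0.8, -0.1]
width: 1.006
tool_rot: [-90.0, -0.1, -22.4]
contact_force: [-0.6, 0.1, -0.7]
width: 1.003
```

Run:
```python
from h import *
p,T,s=tool(); print(s['clock'],p,T.as_matrix())
f=snap('wrist','w1.png'); print(f['eye'],f['orientation'])
print([(d['point'],d['confidence']) for d in models.landmark_of('middle_sleeve_center','wrist')])
P=cloud(f); m=(np.hypot(P[...,0]-.643,P[...,1]+.219)<.05)&(abs(P[...,2]-.105)<.006); q=P[m]
if len(q)>5: print(len(q),cv2.minEnclosingCircle((q[:,:2]*1000).astype(np.float32)),np.median(q[:,2]),q.min(0),q.max(0))
```

```text
2.7 [ 0.6328 -0.2032  0.2307] [[ 0.9247  0.0009  0.3807]
 [-0.3807 -0.0007  0.9247]
 [ 0.0011 -1.     -0.0003]]
[ 0.5685 -0.1761  0.3732] [164.4896   0.0552  67.6129]
[([0.6459, -0.2179, 0.0574], 0.69)]
709 ((641.4707641601562, -217.56590270996094), 28.17030906677246) 0.10442301976196494 [ 0.6134 -0.2456  0.099 ] [ 0.6694 -0.1897  0.1068]
```

View pics/w1.png

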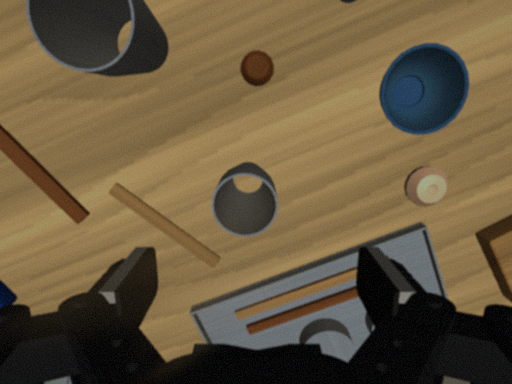

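The wrist view shows the middle sleeve's rim at about (245,205), and the space between the jaws is clear. Next I align and descend.

```bash
python3 -m creep '[[7,10,-5,0],[14,30,-10,0],[14,60,-10,0],[14,90,-10,0],[14,115,-10,0],[14,138,-10,0],[14,155,-10,0],[14,165,-10,0],[14,166,-10,0],[14,166,-10,0]]' 1 30 2>&1
python3 - <<'E'
from h import *
p,T,s=tool(); print(p, T.inv().apply(np.array([.642,-.218,.065])-p)*1000)
snap('wrist','w2.png')
E
```

```text
clock: 3.8
position: [0.641, -0.2141, 0.0656]
tool_rot: [-90.0, -0.0, -22.2]
contact_force: [0.8, -0.4, -0.1]
width: 0.995
[ 0.641  -0.2141  0.0656] [ 2.4309  0.568  -3.2088]
```

View pics/w2.png

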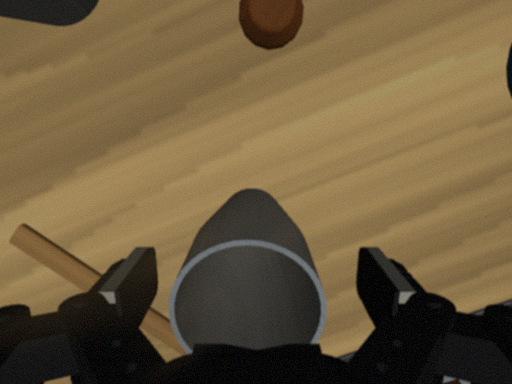

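The sleeve is between the jaws at about (248,305), with the jaw centre at column 257. That 3 mm offset agrees with the computed one. I correct it and close.

```bash
python3 -m creep '[[2,0,-3,0],[3,1,-4,0],[3,1,-4,0],[3,1,-4,0]]'; python3 -m creep '[[0,0,0,0],[0,0,0,0],[0,0,0,0],[0,0,0,0],[0,0,0,0],[0,0,0,0],[0,0,0,0],[0,0,0,0]]' -1 30; python3 -m creep '[[0,-8,0,0],[0,-25,0,0],[0,-50,0,0],[0,-80,0,0],[0,-110,0,0],[0,-130,0,0],[0,-140,0,0],[0,-140,0,0]]'
```

```text
clock: 4.25
position: [0.6427, -0.2194, 0.0654]
tool_rot: [-90.0, -0.1, -22.2]
contact_force: [0.3, 0.3, 0.1]
width: 0.998
clock: 5.05
position: [0.6428, -0.2194, 0.0656]
tool_rot: [-90.0, -0.1, -22.2]
contact_force: [-0.1, 0.1, 2.3]
width: 0.654
clock: 5.85
position: [0.643, -0.2197, 0.2072]
tool_rot: [-90.0, -0.3, -22.2]
contact_force: [0.7, 0.2, -1.2]
width: 0.651
```

The sleeve is gripped: 0.654 × 85 = 55.6 mm, which matches the 56 mm collar. Now I carry it over to the holder.

```bash
python3 -m creep '[[-10,-5,18,0],[-30,-10,54,0],[-54,-15,96,0],[-78,-15,139,0],[-102,-15,182,0],[-126,-15,225,0],[-150,-15,268,0],[-174,-15,311,0],[-198,-15,354,0],[-219,-15,391,0],[-232,-15,414,0],[-239,-15,427,0]]'; python3 -m creep '[[0,0,0,0],[0,0,0,0]]'
python3 - <<'E'
from h import *
p,T,s=tool(); print(p, T.as_matrix())
f=snap('side'); w=snap('wrist'); t=snap('top')
cv2.imwrite('pics/c3.png',cv2.resize(np.hstack([f['pixels'][60:260,120:320],t['pixels'][80:280,50:250],]),(800,400))[:,:,::-1])
cv2.imwrite('pics/w3.png',w['pixels'][:,:,::-1])
for c in ['side','wrist','top']:
  for n in ['middle_sleeve_center','holder_mouth']: print(c,n,[(np.round(d['point'],4),round(d['confidence'],2)) for d in models.landmark_of(n,c)][:3])
for c,g in [('side',f),('wrist',w)]:
  P=cloud(g); q=P[(abs(P[...,2]-.1)<.005)&(np.hypot(P[...,0]-.5828,P[...,1]-.266)<.045)]
  if len(q)>5: print(c,len(q),cv2.minEnclosingCircle((q[:,:2]*1000).astype(np.float32)))
  q=P[(P[...,2]>.135)&(P[...,2]<.31)&(np.hypot(P[...,0]-p[0],P[...,1]-p[1])<.04)]
  print(c,'held',len(q),q.min(0),q.max(0))
E
```

```text
clock: 7.05
position: [0.5811, 0.2691, 0.2196]
tool_rot: [-90.1, -0.1, -22.1]
contact_force: [-0.7, 0.5, -1.8]
width: 0.652
clock: 7.25
position: [0.5804, 0.2686, 0.2185]
tool_rot: [-90.2, -0.0, -22.0]
contact_force: [-0.5, -1.0, -1.2]
width: 0.655
[0.5804 0.2686 0.2185] [[ 0.9271 -0.0008  0.3749]
 [-0.3749 -0.0026  0.927 ]
 [ 0.0002 -1.     -0.0028]]
side middle_sleeve_center [(array([0.5827, 0.2698, 0.206 ]), 0.76)]
side holder_mouth [(array([0.5836, 0.2625, 0.1032]), 0.9)]
wrist middle_sleeve_center [(array([0.586 , 0.2682, 0.2056]), 0.77)]
wrist holder_mouth []
top middle_sleeve_center [(array([0.5819, 0.2681, 0.2035]), 0.59)]
top holder_mouth [(array([0.5808, 0.2675, 0.099 ]), 0.69)]
side 157 ((582.2186279296875, 266.84466552734375), 40.04013442993164)
side held 949 [0.5513 0.2297 0.152 ] [0.6086 0.2936 0.3082]
wrist 1613 ((580.4720458984375, 268.04339599609375), 38.09031295776367)
wrist held 37843 [0.551  0.2302 0.1538] [0.6066 0.3086 0.31  ]
```

View pics/c3.png

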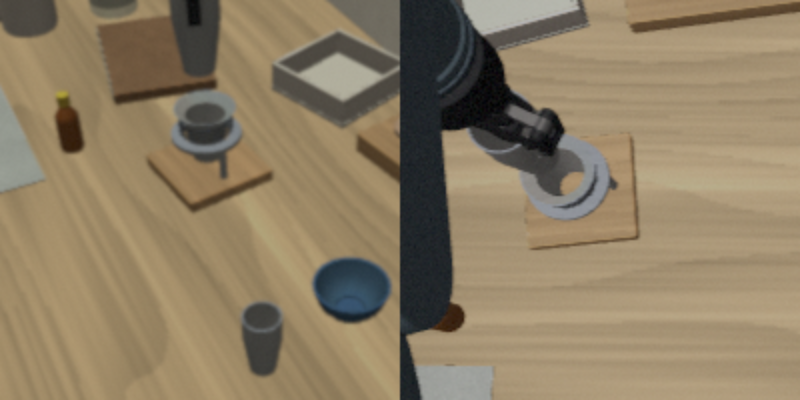

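View pics/w3.png

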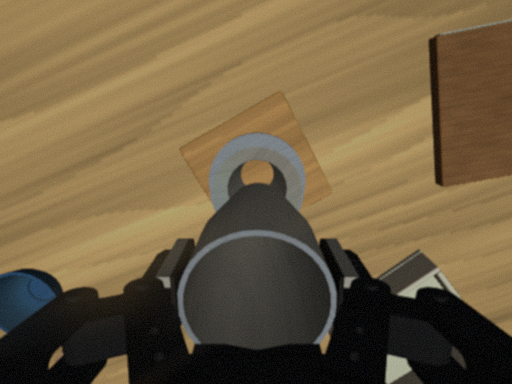

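The wrist view shows the sleeve's rim at about (257,305), upright in the jaws. The holder's ring is below it at (257,180), and both are centred between the jaws. I compare their axes in the same picture.

Run:
```python
from h import *
from scipy.optimize import least_squares
p,T,s=tool(); w=snap('wrist'); P=cloud(w)
d=np.hypot(P[...,0]-p[0],P[...,1]-p[1]); z=P[...,2]
q=P[(d<.036)&(z>.235)&(z<.275)]; print('sleeve z pct',np.percentile(q[:,2],[5,50,90,98,100]))
def fit(q,name):
    r=least_squares(lambda a:np.hypot(q[:,0]-a[0],q[:,1]-a[1])-a[2],[p[0],p[1],.03],loss='soft_l1',f_scale=.001); print(name,len(q),r.x*1000, np.median(q[:,2])); return r.x
a=fit(P[(d<.036)&(z>.252)&(z<.262)],'rim'); a1=fit(P[(d<.036)&(z>.225)&(z<.25)],'collar in/out')
b=P[(d<.045)&(z>.095)&(z<.105)]
(c,r)=cv2.minEnclosingCircle((b[:,:2]*1000).astype(np.float32)); print('holder',c,r,len(b))
# outer edge fit: farthest point per angle
from numpy import arctan2
th=np.round(arctan2(b[:,1]-c[1]/1e3,b[:,0]-c[0]/1e3),1); rr=np.hypot(b[:,0]-c[0]/1e3,b[:,1]-c[1]/1e3)
o=np.array([b[th==t][rr[th==t].argmax()] for t in np.unique(th) if rr[th==t].max()>.033]); h=fit(o,'holder outer')
i=np.array([b[th==t][rr[th==t].argmin()] for t in np.unique(th)]); fit(i,'holder inner')
print('shift tool mm', T.inv().apply(np.r_[h[:2]-a[:2],0])*1000)
```

```text
sleeve z pct [0.2369 0.2508 0.2603 0.2717 0.275 ]
rim 5043 [579.3344 269.7248  27.052 ] 0.2585343453540855
collar in/out 8722 [579.0767 269.924   26.9995] 0.2392862827198349
holder (580.6013793945312, 267.8156433105469) 38.20842361450195 1615
holder outer 41 [580.762  267.9621  37.8718] 0.09951324597831968
holder inner 41 [580.5302 267.9676  29.656 ] 0.09529668347278586
shift tool mm [ 1.9861  0.0046 -1.0957]
```

```bash
python3 -m creep '[[1,5,-1,0],[2,15,-1,0],[2,27,-1,0],[2,37,-1,0],[2,42,-1,0],[2,45,-1,0],[2,45,-1,0]]'
python3 - <<'E'
from h import *
p,T,s=tool(); print(p, p-np.array([.5804,.2686,.2185]), T.inv().apply(np.array([.5804,.2686,.2185])-p)*1000)
w=snap('wrist'); f=snap('side')
cv2.imwrite('pics/c4.png',np.hstack([w['pixels'][60:360,100:400],cv2.resize(f['pixels'][60:160,180:280],(300,300))])[:,:,::-1])
E
```

```text
clock: 8.45
position: [0.5826, 0.2669, 0.1742]
tool_rot: [-90.1, -0.1, -22.1]
contact_force: [0.3, 0.5, -1.2]
width: 0.654
[0.5826 0.2669 0.1742] [ 0.0022 -0.0017 -0.0443] [ -2.6774 -44.3418   0.714 ]
```

View pics/c4.png

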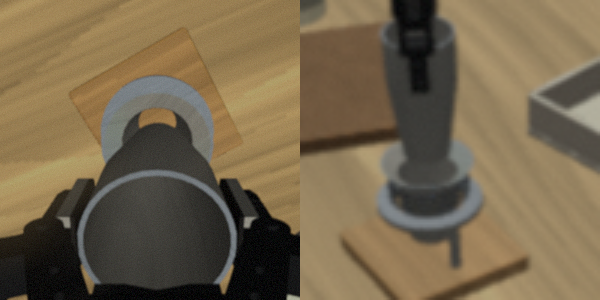

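The sleeve hangs upright with its foot over the throat, at (157,120) in the left crop, and is centred in the side view. I lower it in stages and watch the force.

```bash
python3 -m creep '[[0,4,0,0],[0,10,0,0],[0,17,0,0],[0,24,0,0],[0,29,0,0],[0,32,0,0],[0,32,0,0]]'; python3 -m creep '[[0,4,0,0],[0,9,0,0],[0,14,0,0],[0,17,0,0],[0,18,0,0],[0,18,0,0],[0,18,0,0]]'; python3 -m creep '[[0,1,0,0],[0,2,0,0],[0,3,0,0],[0,3,0,0],[0,3,0,0]]'
```

```text
clock: 9.25
position: [0.5828, 0.2668, 0.1424]
tool_rot: [-90.1, -0.1, -22.1]
contact_force: [-0.1, 0.3, -0.9]
width: 0.646
clock: 9.95
position: [0.583, 0.2668, 0.1245]
tool_rot: [-90.1, -0.1, -22.1]
contact_force: [0.3, 0.4, -1.1]
width: 0.652
clock: 10.45
position: [0.5829, 0.2668, 0.1214]
tool_rot: [-90.1, -0.1, -22.1]
contact_force: [-0.6, -0.0, -1.0]
width: 0.653
```

```bash
python3 -m creep '[[0,1,0,0],[0,2,0,0],[0,3,0,0],[0,3,0,0],[0,3,0,0]]'; python3 -m creep '[[0,0.5,0,0],[0,1,0,0],[0,1,0,0]]' | grep -E 'pos|force'
python3 - <<'E'
from h import *
for k in range(6):
    w=grab_frame('wrist'); print(monitor.read_state()['contact_force'],monitor.read_state()['position'])
E
```

```text
clock: 10.95
position: [0.5826, 0.2668, 0.1182]
tool_rot: [-90.1, -0.1, -22.1]
contact_force: [-1.1, 0.2, -0.7]
width: 0.654
position: [0.5825, 0.2667, 0.1173]
contact_force: [-2.1, -0.5, 0.6]
[-2.3219 -0.5337  1.215 ] [0.5825 0.2667 0.1173]
[-2.0782 -0.1889  1.4585] [0.5825 0.2667 0.1173]
[-1.3416 -1.2575 -0.0193] [0.5825 0.2667 0.1173]
[-2.4122 -0.9851  0.4683] [0.5825 0.2667 0.1173]
[-2.5691 -0.5047  1.0479] [0.5825 0.2667 0.1173]
[-2.4235 -0.2543  1.8944] [0.5825 0.2667 0.1173]
```

Contact has started, about 2 N upward and 2 N towards −x, so the sleeve is slightly off to +x. I ease it that way and check.

```bash
python3 -m creep '[[-0.5,0,-0.3,0],[-1,0,-0.6,0],[-1,0,-0.6,0],[-1,0,-0.6,0]]' | grep -E 'pos|force'
python3 - <<'E'
from h import *
print(np.mean([(grab_frame('wrist'),monitor.read_state()['contact_force'])[1] for k in range(5)],0), tool()[0])
E
```

```text
position: [0.5818, 0.2666, 0.1172]
contact_force: [-0.1, 0.1, -1.3]
[ 0.7576  0.3826 -1.9823] [0.5817 0.2666 0.1173]
```

Free again, with only the sleeve's weight on the tool. I go down 1 mm.

```bash
python3 -m creep '[[0,0.5,0,0],[0,1,0,0],[0,1,0,0]]' | grep -E 'pos|force'
python3 - <<'E'
from h import *
print(np.mean([(grab_frame('wrist'),monitor.read_state()['contact_force'])[1] for k in range(5)],0), tool()[0])
E
```

```text
position: [0.5818, 0.2667, 0.1164]
contact_force: [1.4, 0.2, -0.1]
[ 1.3405  0.4879 -1.156 ] [0.5818 0.2666 0.1164]
```

```bash
python3 -m creep '[[-0.2,0.5,-0.1,0],[-0.2,0.5,-0.1,0],[-0.2,0.5,-0.1,0]]' | grep -E 'pos|force'
python3 - <<'E'
from h import *
print(np.mean([(grab_frame('wrist'),monitor.read_state()['contact_force'])[1] for k in range(5)],0), tool()[0])
E
```

```text
position: [0.5819, 0.2667, 0.1161]
contact_force: [2.0, 0.3, -0.1]
[1.8014 0.4108 0.5597] [0.5818 0.2667 0.1161]
```

The force has risen about 2.4 N above the hanging value, more than the 1.4 N weight, so the sleeve is resting. Now I open.

```bash
python3 -m creep '[[0,0,0,0],[0,0,0,0],[0,0,0,0],[0,0,0,0],[0,0,0,0],[0,0,0,0],[0,0,0,0],[0,0,0,0]]' 1 20
python3 - <<'E'
from h import *
w=snap('wrist'); f=snap('side')
cv2.imwrite('pics/c5.png',np.hstack([w['pixels'][60:360,100:400],cv2.resize(f['pixels'][60:160,180:280],(300,300))])[:,:,::-1])
E
```

```text
clock: 14.1
position: [0.5818, 0.2666, 0.116]
tool_rot: [-90.0, -0.1, -22.1]
contact_force: [-0.2, 1.0, 0.3]
width: 0.999
```

View pics/c5.png

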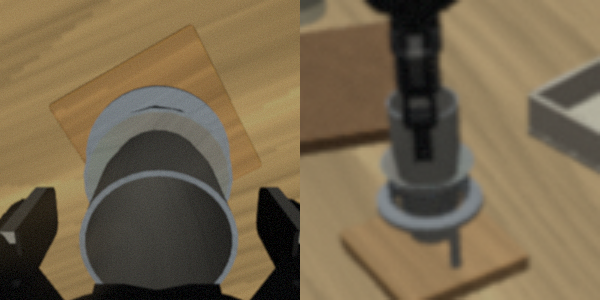

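The jaws are clear on both sides, at (35,235) and (280,230), and the sleeve stands in the holder with its rim at about (158,240). I retreat straight up.

```bash
python3 -m creep '[[0,-5,0,0],[0,-15,0,0],[0,-30,0,0],[0,-55,0,0],[0,-85,0,0],[0,-115,0,0],[0,-140,0,0],[0,-155,0,0],[0,-160,0,0],[0,-160,0,0]]'; python3 -m creep '[[-15,0,-5,0],[-45,0,-15,0],[-85,0,-30,0],[-125,0,-45,0],[-150,0,-55,0],[-160,0,-60,0],[-160,0,-60,0]]' | head -2
python3 - <<'E'
from h import *
f=snap('side'); t=snap('top')
cv2.imwrite('pics/c6.png',cv2.resize(np.hstack([f['pixels'][60:260,120:320],t['pixels'][80:280,50:250],]),(800,400))[:,:,::-1])
for c,g in [('top',t),('side',f)]:
  for n in ['middle_sleeve_center','holder_mouth','small_sleeve_center','large_sleeve_center']: print(c,n,[(np.round(d['point'],4),round(d['confidence'],2)) for d in models.landmark_of(n,c)][:2])
  P=cloud(g); d=np.hypot(P[...,0]-.5825,P[...,1]-.267)
  for nm,m in [('rim',(d<.036)&(abs(P[...,2]-.153)<.008)),('holder',(d<.045)&(abs(P[...,2]-.1)<.005))]:
    q=P[m]; print(c,nm,len(q))
    if len(q)>5: print(cv2.minEnclosingCircle((q[:,:2]*1000).astype(np.float32)),np.percentile(q[:,2],[10,50,90]))
E
```

```text
clock: 15.2
position: [0.5818, 0.267, 0.2774]
tool_rot: [-90.0, -0.2, -22.1]
contact_force: [0.0, 0.9, -0.0]
width: 1.002
clock: 15.9
position: [0.4098, 0.2715, 0.2764]
top middle_sleeve_center [(array([0.5826, 0.2703, 0.1036]), 0.81)]
top holder_mouth [(array([0.5851, 0.268 , 0.101 ]), 0.72)]
top small_sleeve_center [(array([ 0.5079, -0.0502,  0.0428]), 0.84)]
top large_sleeve_center [(array([ 0.4743, -0.2653,  0.0627]), 0.77)]
top rim 220
((581.9921875, 267.1392517089844), 28.61475372314453) [0.147  0.1537 0.1566]
top holder 339
((581.7421875, 267.721435546875), 38.04375457763672) [0.096  0.0991 0.1023]
side middle_sleeve_center [(array([0.5812, 0.2687, 0.104 ]), 0.64)]
side holder_mouth [(array([0.5824, 0.2622, 0.0998]), 0.68), (array([ 0.472 , -0.267 ,  0.0611]), 0.44)]
side small_sleeve_center []
side large_sleeve_center [(array([ 0.4742, -0.2659,  0.0637]), 0.56)]
side rim 195
((583.5130615234375, 264.21331787109375), 30.262022018432617) [0.1461 0.1507 0.1548]
side holder 140
((581.8670043945312, 263.9800720214844), 38.226444244384766) [0.0956 0.0984 0.1023]
```

View pics/c6.png

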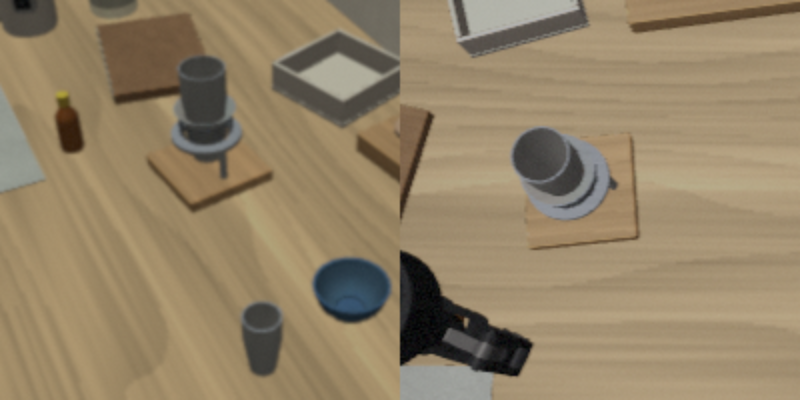

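The sleeve stands upright in the holder: its rim is at (203,68) in the side crop and (545,155) in the top crop. The arm is clear and the small sleeve is still standing at (262,340). I hand in.

```bash
python3 -c "
from workcell import robot; print(robot.close_job())"
```

```text
the job is handed in; nothing more can be done
None
```

I set the middle sleeve narrow end down in the holder, let go once it was resting, and handed the job in at about 16 s of the 40 s; no verdict was reported. I gripped it across the collar and lowered it in small steps. At the first touch I moved it about 1 mm sideways. I opened the gripper with about 2.4 N of support on it, then backed straight up and aside.

**Last checks before handing in:**
- **Centring:** the sleeve rim is within about 1–2 mm of the holder's axis in both the top and side cameras, and it stands upright in the pictures.
- **Height:** the rim is at about 0.151–0.154 m against an expected 0.1525 m.
- **Holder:** its rim is at about 0.098–0.099 m, unchanged from the start within measurement accuracy.
- **Other sleeves:** the small and large sleeves are where they were, within network error of about 4 mm.
- **Robot:** it was well clear of everything.

**Disagreements:** the side camera reads y about 3–4 mm lower than the top camera for both the sleeve and the holder, so this cancels when comparing them. The side network put the holder mouth about 6 mm from the sleeve in y, but depth in the same picture puts the two together. The side network missed the small sleeve in the last check, though it is plainly standing in the picture.

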